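# Open the latched label printer and set its batch dial

## Task

Get the label printer ready for batch three: lift the orange paddle at its front to free the cover, swing the cover up without flinging it until it stands upright or leans back, and leave it standing open. Then turn the blue knob inside until three dots sit centred in the small window, let go, and do not disturb the other things on the bench.

Things in the scene. Friction and masses are not known exactly. Their poses are not given: they have to be found in the camera images.
- printer: grey label printer fixed to the bench, 200 deep (x) by 300 wide (y), walls 8 thick and 125 high, hollow under its white cover; fixed grey strip over the rear 45, to 138 high. Origin: centre of its underside, on the bench. x points to its rear, away from the paddle; z up. Inside, a black deck 50 above the bench carries knob and window.
- cover_hinge (a point): midpoint of the cover's hinge axis, which runs along the printer's y axis: 55 behind the printer's origin (+x), 130 above the bench.
- cover_edge (a point): middle of the front edge of the white cover's underside, moving with the cover. The cover is a plate 157 (hinge to front edge) by 300 wide by 8 thick.
- cover (a joint): opening angle of the cover, rad: 0 shut, 1.57 upright, stop at 1.85. Its front edge rises as it opens. The hinge is stiff (about 0.5 N m): the cover stays where it is left. When shut it is held by pawls inside that only the paddle withdraws.
- paddle_pivot (a point): middle of the paddle's hinge axis, which runs along the printer's y; it lies 128 from the cover's hinge towards the front edge and 14 above the cover's underside, and moves with the cover.
- paddle_edge (a point): middle of the free front edge, underside, of the orange paddle; moves with it. Slippery, 104 wide (too wide to pinch sideways), 6 thick: flat for 28 from its pivot, then a plate 50 long that droops 32 degrees when at rest with the cover shut. There this edge is 43 in front of the printer's front wall, 70 nearer the front than and 29 below the pivot, free space beneath. Lift it from below.
- paddle (a joint): lift angle of the paddle, rad: 0 at rest; its free edge rises to the stop at 0.70. A weak spring (about 0.1 N m) returns it. The pawls are withdrawn from about 0.35; pushed on against its stop the paddle carries the cover up with it. Once the cover is 0.2 rad open the paddle may drop back.
- knob (a point): on the vertical axis of the blue knob at the height to grip (89 above the bench, 25 from the printer's origin towards its front, -x). The knob is a bar 46 long, 12 thick, from 68 to 104 above the bench. With the dial at 0 the bar's long side lies along the printer's x.
- dial (a joint): angle of the knob and its drum, rad; it grows clockwise seen from above, stops at 0 and 4.5, stays where it is left (friction 0.04 N m). The white drum under the deck bears one to six black dots, 0.9 rad apart: one dot is centred in the window at 0, two at 0.9, three at 1.8, four at 2.7.
- window (a point): centre of the 26 by 26 window in the deck, framed in aluminium, 42 towards the printer's +y from the knob's axis, through which the dots of the drum are seen.

How it is judged:
By the outcome, as a careful person would: the job done as asked, in the order asked, and still so for the second after the job is handed in, with the robot touching nothing.
It also fails if it takes over 66 s, if anything falls off the work surface, if the arm or the gripper's body presses on something with over 40 N, if the wrist force passes 120 N, or if a joint passes its speed limit or range.

## Robot

A 6-joint arm with a two-finger parallel gripper is mounted at the origin on the work surface. World frame = base frame: x ahead of the robot, y to its left, z up, the work surface at z = 0. Lengths are in m, angles in rad, forces in N, time in s.
With the tool pointing down it reaches from about 0.35 to 0.85 m from the base axis. Payload 8.1 kg.
Tool frame: the origin (TCP) lies at the very end of the fingers, on their centre line; the grasp point (between the pads) lies 19 mm behind it (grip_depth is the z of the grasp point in the tool frame, in m); z points along the fingers, y is the line along which they close (so a half turn about z gives the same grasp; the last joint's range is limited). The gripper opens to 85 mm and grips with 20 to 120 N. Pads are 22 mm wide; open, the fingers measure 114 mm over their backs; the gripper's body (76 mm by 85 mm) begins 54 mm behind the grasp point. The pads swing forward as they close: fully open they stand 13 mm farther back than shut.
Start: joints at [-1.371, 0.13, 1.488, -0, 1.523, -0.085], TCP at [0.169, -0.576, 0.231] pointing down, gripper open.
Joint ranges: [-2.96, 2.96], [-0.89, 2.26], [0.02, 2.5], [-1.34, 4.48], [0, 2.73], [-2.66, 2.66]. Speed limits (rad/s): [2.39, 2.39, 2.79, 3.14, 3.14, 3.14].

## Interface

Orientations are given as a unit quaternion [x, y, z, w].
In Python, from bench import get_state, read_camera, camera_model, job_done, grip_depth gives the robot as it stands. The module is installed in compiled form; this text tells all that it offers.
- The arm moves only by the tool servo_tool, never from a script. Its argument "rows" is a list of rows, each an object of numbers: "grip": the opening, from 0 (shut) to 1 (fully open); "x", "y", "z": the shift along the tool's x, y, z in cm; "wx", "wy", "wz": the turn, a rotation vector about the tool's x, y, z in degrees. In form: [{"grip": .., "x": .., "y": .., "z": .., "wx": .., "wy": .., "wz": ..}, ...]. A call has 1 to 20 rows; each row shifts and turns the commanded pose from where the row before left it, along the tool's axes as they then stand; what a row does not reach is not made up. A row lasts 1/12 s, in which the tool goes at most 41.7 mm and 7.16 degrees, less where a joint would pass 70% of its speed; a pose out of reach is approached as far as the arm can. A call is refused whole if a number of a shift passes 4.17 or a number of a turn 7.16, either way. A call with a gripper value outside its range is refused whole. The fingers move at their own pace and stop on an object; "grip_force" is the grip in N (left out, the last holds). Time passes only in rows, so rows that do not move let the fingers close. It gives the time, the measured TCP pose, the force, the opening and the grip force at its end, in the units of the state.
- get_state(): the state, without advancing time (a new reading comes with each control period).
- read_camera(name): name is "scene" or "top" or "wrist"; returns the picture (480x640x3 uint8, red, green, blue); there is no depth.
- camera_model(name): a dict with "K" (3x3 intrinsics, pixels), "R" (3x3) and "t" (3): a world point X has camera coordinates R X + t. Camera axes: x right, y down, z forward; pixel columns grow to the right and rows downward; lengths in m; the calibration is good to about 2 mm. The wrist camera is an equidistant fisheye: a pixel r from the principal point sees the ray r / f radians off the axis. A picture is of the moment at which its call begins: read the wrist's pose just before it. camera_model takes no time and is no camera call; for the wrist camera it gives the pose at the moment of the call.
- job_done(): hands the job in; it is judged then, once.
The state is a dict: "t": time; "joints": joint angles; "joint_velocities": joint speeds; "joint_torque": joint torques, N m; "position": TCP position; "tool_rot": TCP orientation; "contact_force": force on the tool from outside, world axes, zero at the start; "torque": the same for the moment, N m; "opening": finger opening in m; "grasp_force": force on a finger pad.
Only numpy, scipy, OpenCV 4.12 (cv2) and the standard library are available. Lean on these libraries where they do the work, as an engineer would, in place of code of your own. Each camera call takes 0.05 s, during which the arm holds its last target. There are 200 camera calls.

## Working session

There is one attempt and no reset: what is moved stays moved. The work goes in short steps, Python scripts to look and compute and a tool call to move; the robot and the scene stay as the last step left them, time stands still between calls to the robot, and variables do not carry over. Pictures are saved under pics/ and viewed, at most 10 in all, crops included, and the job is handed in when it is done.

Besides the shell and the picture viewer there is one more tool, called after "Emit:" by a JSON object that holds its "fn" and its "kwargs", one argument or row to a line. servo_tool: Moves the arm, as the interface text tells. Its arguments: {"type":"object","properties":{"rows":{"type":"array","items":{"type":"object","properties":{"grip":{"type":"number"},"x":{"type":"number"},"y":{"type":"number"},"z":{"type":"number"},"wx":{"type":"number"},"wy":{"type":"number"},"wz":{"type":"number"}}}},"grip_force":{"type":"number"}},"required":["rows"]}

```bash
mkdir -p pics
python3 - <<'E'
from bench import *
import cv2,numpy as np
for n in("scene","top"):
    cv2.imwrite(f"pics/{n}0.png",read_camera(n)[:,:,::-1]); m=camera_model(n); print(n,np.round(m["K"],1).tolist(),np.round(m["R"],4).tolist(),np.round(m["t"],4).tolist())
s=get_state();print(s["position"],s["tool_rot"],grip_depth,s["t"])
m=camera_model("wrist");print(m)
E
```

```text
scene [[442.5, 0.0, 313.6], [0.0, 442.5, 234.6], [0.0, 0.0, 1.0]] [[-0.5256, 0.8506, -0.0169], [0.6459, 0.386, -0.6587], [-0.5537, -0.3572, -0.7522]] [0.2854, -0.2946, 1.0559]
top [[603.9, 0.0, 328.4], [0.0, 603.9, 234.4], [0.0, 0.0, 1.0]] [[0.0135, -0.9999, -0.0081], [-0.9953, -0.0126, -0.0955], [0.0954, 0.0093, -0.9954]] [0.0257, 0.5882, 0.8364]
[ 0.16852199 -0.57531084  0.23032441] [ 9.89874249e-01  1.41944406e-01 -4.78297833e-05 -8.68688886e-04] -0.0187 0.1
{'K': array([[371.64829954,   0.        , 325.79392403],
       [  0.        , 371.64829954, 242.87217808],
       [  0.        ,   0.        ,   1.        ]]), 'R': array([[ 0.2813508 , -0.95960259, -0.00214424],
       [-0.91838388, -0.26991221,  0.28934141],
       [-0.27823153, -0.0794372 , -0.95722356]]), 't': array([-0.59867416, -0.038066  ,  0.37956069])}
```

View pics/top0.png

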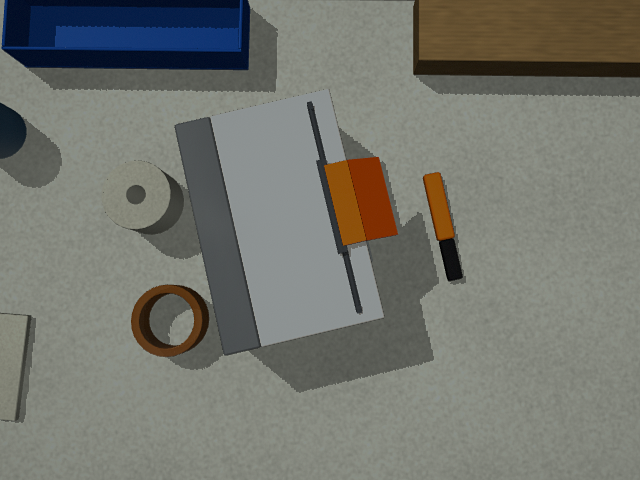

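View pics/scene0.png

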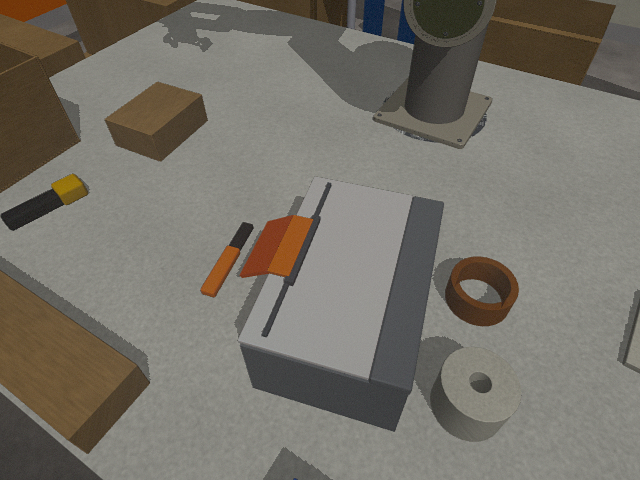

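Top view: the printer faces image right (world −y). Rear strip corners are at (175,125), (210,117), (260,347) and (225,354), and the cover's front corners at (330,90) and (383,318). An orange knife lies in front at about (440,225). The scene view agrees. Next I fit the pose.

```bash
cat > h.py <<'E'
import numpy as np,cv2
from bench import *
from scipy.optimize import least_squares
from scipy.spatial.transform import Rotation as Ro
def proj(n,X):
    m=camera_model(n);c=np.atleast_2d(X)@np.array(m["R"]).T+m["t"]
    p=c@np.array(m["K"]).T;return p[:,:2]/p[:,2:]
def w(P,pose):  # printer->world
    x,y,a=pose;P=np.atleast_2d(P);c,s=np.cos(a),np.sin(a)
    return np.c_[x+c*P[:,0]-s*P[:,1],y+s*P[:,0]+c*P[:,1],P[:,2]]
try: POSE=np.load("pose.npy")
except Exception: POSE=None
def here():
    s=get_state();R=Ro.from_quat(s["tool_rot"]);x,y,a=POSE
    Rp=Ro.from_euler("z",a).inv()
    p=Rp.apply(np.array(s["position"])-[x,y,0])
    return s,R,Rp,p
def go(P,zdir,ydir):
    """printer-frame TCP target P, tool z dir, tool y dir -> tool-frame shift (cm, for turning first) and turn (deg)"""
    s,R,Rp,p=here()
    z=np.array(zdir,float);z/=np.linalg.norm(z);y=np.array(ydir,float);y-=z*(y@z);y/=np.linalg.norm(y)
    T=Rp.inv()*Ro.from_matrix(np.c_[np.cross(y,z),y,z])
    d=Rp.inv().apply(np.array(P)-p)
    print("turn deg",np.round((R.inv()*T).as_rotvec(degrees=True),1),"shift before turn cm",np.round(R.inv().apply(d)*100,2),"after turn",np.round(T.inv().apply(d)*100,2))
def show():
    s,R,Rp,p=here();M=(Rp*R).as_matrix()
    print("t",round(s["t"],2),"tcp_p mm",np.round(p*1000,1),"z",np.round(M[:,2],3),"y",np.round(M[:,1],3),"j",np.round(s["joints"],2),"F",np.round(Rp.apply(s["contact_force"]),1),"open",round(s["opening"],4))
E
python3 - <<'E'
from h import *
P=np.array([[.1,.15,.138],[.1,-.15,.138],[-.102,-.15,.138],[-.102,.15,.138],[.055,-.15,.138],[.055,.15,.138]])
u=np.array([[225,354],[175,125],[330,90],[383,318],[210,117],[260,347]],float)
# scene view: same points (+y printer = world -x)
Ps=np.array([[.1,.15,.138],[.1,-.15,.138],[-.102,-.15,.138],[-.102,.15,.138]])
us=np.array([[443,203],[411,390],[241,343],[315,179]],float)
f=lambda q:np.r_[(proj("top",w(P,q))-u).ravel(),(proj("scene",w(Ps,q))-us).ravel()]
r=least_squares(f,[.55,0,1.57]);print(r.x,np.round(r.fun.reshape(-1,2),1).tolist())
np.save("pose.npy",r.x)
import h;h.POSE=r.x;show()
for n,P in(("pe",[-.143,0,.115]),("knob",[-.025,0,.089])):print(n,w(P,r.x))
# horizontal-ish tool toward printer rear, 15deg down; fingers close along printer y
for yd in([0,1,0],[0,-1,0],[0,0,1]):go([-.2,0,.15],[1,0,-.27],yd)
E
```

```text
[0.59535285 0.09806402 1.81801457] [[-0.9, 2.2], [-1.5, -1.2], [-2.3, -2.3], [1.0, -0.2], [-2.1, -1.3], [-0.1, 0.6], [0.8, -1.7], [-0.4, 0.5], [-3.7, -2.9], [-0.4, -3.2]]
t 0.1 tcp_p mm [-548.5  578.6  230.3] z [ 0.002 -0.    -1.   ] y [-0.999 -0.038 -0.002] j [-1.37  0.13  1.49  0.    1.52 -0.09] F [-0.5 -0.5 -0.5] open 0.0854
pe [[ 0.63034606 -0.04058834  0.115     ]]
knob [[0.60147054 0.07382409 0.089     ]]
turn deg [ 59.3 -57.1  77.6] shift before turn cm [ 59.13 -32.63   8.1 ] after turn [ -1.33 -57.86  35.73]
turn deg [ 56.6  58.8 -74. ] shift before turn cm [ 59.13 -32.63   8.1 ] after turn [ 1.33 57.86 35.73]
turn deg [  -2.   108.3 -141.6] shift before turn cm [ 59.13 -32.63   8.1 ] after turn [-57.86   1.33  35.73]
```

Run:
```python
from h import *
go([-.23,.06,.2],[.87*.9,-.48*.9,-.42],[0,0,-1])
go([-.23,.06,.2],[.9,0,-.42],[0,0,-1])
```

```text
turn deg [63.1 17.6 27.6] shift before turn cm [ 53.02 -29.87   3.09] after turn [ 30.03 -19.76  49.2 ]
turn deg [64.9  1.2  1.9] shift before turn cm [ 53.02 -29.87   3.09] after turn [ 51.86 -10.72  30.14]
```

Emit:
{"fn": "servo_tool", "kwargs": {
  "rows": [
    {"grip": 0, "x": 3, "y": -1.7},
    {"grip": 0, "x": 3, "y": -1.7},
    {"grip": 0, "x": 3, "y": -1.7},
    {"grip": 0, "x": 3, "y": -1.7},
    {"grip": 0, "x": 3, "y": -1.7},
    {"grip": 0, "x": 3, "y": -1.7},
    {"grip": 0, "x": 3, "y": -1.7},
    {"grip": 0, "x": 3, "y": -1.7},
    {"grip": 0, "x": 3, "y": -1.7},
    {"grip": 0, "x": 3, "y": -1.7},
    {"grip": 0, "x": 3, "y": -1.7},
    {"grip": 0, "x": 3, "y": -1.7},
    {"grip": 0, "x": 3, "y": -1.7},
    {"grip": 0, "x": 3, "y": -1.7},
    {"grip": 0, "x": 3, "y": -1.7},
    {"grip": 0, "x": 3, "y": -1.7}
  ]
}}

```text
invalid input
```

Emit:
{"fn": "servo_tool", "kwargs": {
  "rows": [
    {"grip": 0, "wx": 5.8, "wy": 1.6, "wz": 2.5},
    {"grip": 0, "wx": 5.8, "wy": 1.6, "wz": 2.5},
    {"grip": 0, "wx": 5.8, "wy": 1.6, "wz": 2.5},
    {"grip": 0, "wx": 5.8, "wy": 1.6, "wz": 2.5},
    {"grip": 0, "wx": 5.8, "wy": 1.6, "wz": 2.5},
    {"grip": 0, "wx": 5.8, "wy": 1.6, "wz": 2.5},
    {"grip": 0, "wx": 5.8, "wy": 1.6, "wz": 2.5},
    {"grip": 0, "wx": 5.8, "wy": 1.6, "wz": 2.5},
    {"grip": 0, "wx": 5.8, "wy": 1.6, "wz": 2.5},
    {"grip": 0, "wx": 5.8, "wy": 1.6, "wz": 2.5},
    {"grip": 0, "wx": 5.8, "wy": 1.6, "wz": 2.5},
    {"grip": 0},
    {"grip": 0}
  ]
}}

```text
invalid input
```

Run:
```python
from h import *
show();go([-.18,.02,.085],[.87*.9,-.48*.9,-.42],[0,0,-1])
```

```text
t 0.1 tcp_p mm [-548.5  578.6  230.3] z [ 0.002 -0.    -1.   ] y [-0.999 -0.038 -0.002] j [-1.37  0.13  1.49  0.    1.52 -0.09] F [-0.5 -0.5 -0.5] open 0.0854
turn deg [63.1 17.6 27.6] shift before turn cm [ 57.21 -34.69  14.6 ] after turn [ 31.11 -12.03  59.81]
```

Emit:
{"fn": "servo_tool", "kwargs": {
  "rows": [
    {"grip": 0, "x": 3, "y": -1.7, "z": 0, "wx": 0, "wy": 0, "wz": 0},
    {"grip": 0, "x": 3, "y": -1.7, "z": 0, "wx": 0, "wy": 0, "wz": 0},
    {"grip": 0, "x": 3, "y": -1.7, "z": 0, "wx": 0, "wy": 0, "wz": 0},
    {"grip": 0, "x": 3, "y": -1.7, "z": 0, "wx": 0, "wy": 0, "wz": 0},
    {"grip": 0, "x": 3, "y": -1.7, "z": 0, "wx": 0, "wy": 0, "wz": 0},
    {"grip": 0, "x": 3, "y": -1.7, "z": 0, "wx": 0, "wy": 0, "wz": 0},
    {"grip": 0, "x": 3, "y": -1.7, "z": 0, "wx": 0, "wy": 0, "wz": 0},
    {"grip": 0, "x": 3, "y": -1.7, "z": 0, "wx": 0, "wy": 0, "wz": 0},
    {"grip": 0, "x": 3, "y": -1.7, "z": 0, "wx": 0, "wy": 0, "wz": 0},
    {"grip": 0, "x": 3, "y": -1.7, "z": 0, "wx": 0, "wy": 0, "wz": 0},
    {"grip": 0, "x": 3, "y": -1.7, "z": 0, "wx": 0, "wy": 0, "wz": 0},
    {"grip": 0, "x": 3, "y": -1.7, "z": 0, "wx": 0, "wy": 0, "wz": 0},
    {"grip": 0, "x": 3, "y": -1.7, "z": 0, "wx": 0, "wy": 0, "wz": 0},
    {"grip": 0, "x": 3, "y": -1.7, "z": 0, "wx": 0, "wy": 0, "wz": 0},
    {"grip": 0, "x": 3, "y": -1.7, "z": 0, "wx": 0, "wy": 0, "wz": 0},
    {"grip": 0, "x": 3, "y": -1.7, "z": 0, "wx": 0, "wy": 0, "wz": 0}
  ]
}}

```text
t: 1.43
position: [0.5536, -0.1783, 0.2308]
tool_rot: [0.99, 0.142, -0.0, -0.0]
contact_force: [-0.0, 0.4, 1.1]
opening: 0.0001
grasp_force: 0.0
```

Emit:
{"fn": "servo_tool", "kwargs": {
  "rows": [
    {"grip": 0, "x": 0, "y": 0, "z": 0, "wx": 5.8, "wy": 1.6, "wz": 2.5},
    {"grip": 0, "x": 0, "y": 0, "z": 0, "wx": 5.8, "wy": 1.6, "wz": 2.5},
    {"grip": 0, "x": 0, "y": 0, "z": 0, "wx": 5.8, "wy": 1.6, "wz": 2.5},
    {"grip": 0, "x": 0, "y": 0, "z": 0, "wx": 5.8, "wy": 1.6, "wz": 2.5},
    {"grip": 0, "x": 0, "y": 0, "z": 0, "wx": 5.8, "wy": 1.6, "wz": 2.5},
    {"grip": 0, "x": 0, "y": 0, "z": 0, "wx": 5.8, "wy": 1.6, "wz": 2.5},
    {"grip": 0, "x": 0, "y": 0, "z": 0, "wx": 5.8, "wy": 1.6, "wz": 2.5},
    {"grip": 0, "x": 0, "y": 0, "z": 0, "wx": 5.8, "wy": 1.6, "wz": 2.5},
    {"grip": 0, "x": 0, "y": 0, "z": 0, "wx": 5.8, "wy": 1.6, "wz": 2.5},
    {"grip": 0, "x": 0, "y": 0, "z": 0, "wx": 5.8, "wy": 1.6, "wz": 2.5},
    {"grip": 0, "x": 0, "y": 0, "z": 0, "wx": 5.8, "wy": 1.6, "wz": 2.5},
    {"grip": 0, "x": 0, "y": 0, "z": 0, "wx": 0, "wy": 0, "wz": 0}
  ]
}}

```text
t: 2.43
position: [0.5506, -0.18, 0.2268]
tool_rot: [0.831, -0.112, 0.066, -0.541]
contact_force: [-0.9, 0.5, -1.0]
opening: 0.0001
grasp_force: 0.0
```

Run:
```python
from h import *
show();go([-.18,.02,.085],[.87*.9,-.48*.9,-.42],[0,0,-1])
cv2.imwrite("pics/w1.png",read_camera("wrist")[:,:,::-1])
```

```text
t 2.43 tcp_p mm [-258.7  111.4  226.8] z [ 0.801 -0.44  -0.407] y [-0.351  0.206 -0.913] j [-0.9   0.54  1.4   0.9   1.94  0.94] F [ 0.7  0.7 -1. ] open 0.0001
turn deg [-1.2  0.1 -0.7] shift before turn cm [ 4.32  8.3  16.09] after turn [ 4.2   8.03 16.26]
```

View pics/w1.png

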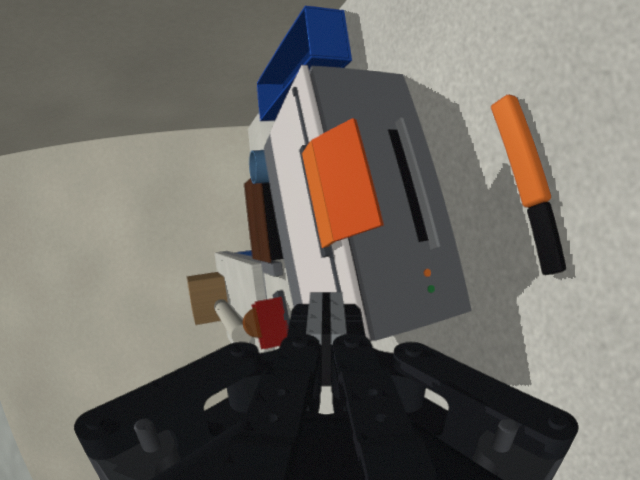

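The wrist view shows the paddle ahead at about (345,190), with the knife off to the side at about (525,180). I'll level the tool and move it under the paddle edge.

Run:
```python
from h import *
zd=[.87,-.48,-.2]
go([-.185,.035,.08],zd,[0,0,-1]);go([-.12,0,.075],zd,[0,0,-1])
```

```text
turn deg [13.   0.1 -0.4] shift before turn cm [ 3.17  9.27 15.32] after turn [ 3.06 12.5  12.85]
turn deg [13.   0.1 -0.4] shift before turn cm [ 3.1   6.68 22.25] after turn [ 2.99 11.53 20.18]
```

Emit:
{"fn": "servo_tool", "kwargs": {
  "rows": [
    {"grip": 0, "x": 0, "y": 0, "z": 0, "wx": 6.5, "wy": 0, "wz": 0},
    {"grip": 0, "x": 0, "y": 0, "z": 0, "wx": 6.5, "wy": 0, "wz": 0},
    {"grip": 0, "x": 0.4, "y": 1.6, "z": 1.6, "wx": 0, "wy": 0, "wz": 0},
    {"grip": 0, "x": 0.4, "y": 1.6, "z": 1.6, "wx": 0, "wy": 0, "wz": 0},
    {"grip": 0, "x": 0.4, "y": 1.6, "z": 1.6, "wx": 0, "wy": 0, "wz": 0},
    {"grip": 0, "x": 0.4, "y": 1.6, "z": 1.6, "wx": 0, "wy": 0, "wz": 0},
    {"grip": 0, "x": 0.4, "y": 1.6, "z": 1.6, "wx": 0, "wy": 0, "wz": 0},
    {"grip": 0, "x": 0.4, "y": 1.6, "z": 1.6, "wx": 0, "wy": 0, "wz": 0},
    {"grip": 0, "x": 0.4, "y": 1.6, "z": 1.6, "wx": 0, "wy": 0, "wz": 0},
    {"grip": 0, "x": 0.4, "y": 1.6, "z": 1.6, "wx": 0, "wy": 0, "wz": 0},
    {"grip": 0, "x": 0, "y": 0, "z": 0, "wx": 0, "wy": 0, "wz": 0}
  ]
}}

```text
t: 3.4
position: [0.6086, -0.0877, 0.0775]
tool_rot: [0.769, -0.098, 0.077, -0.627]
contact_force: [-0.0, 0.5, -0.0]
opening: 0.0002
grasp_force: 0.0
```

Run:
```python
from h import *
show();go([-.122,0,.078],[.87,-.48,-.2],[0,0,-1])
```

```text
t 3.4 tcp_p mm [-183.3   32.6   77.5] z [ 0.861 -0.466 -0.203] y [-0.177  0.099 -0.979] j [-0.77  0.89  1.37  1.07  1.82  0.77] F [ 0.5 -0.1 -0. ] open 0.0002
turn deg [ 0.3  0.4 -0.1] shift before turn cm [-0.06 -1.46  6.79] after turn [-0.11 -1.42  6.8 ]
```

Emit:
{"fn": "servo_tool", "kwargs": {
  "rows": [
    {"grip": 0, "x": 0, "y": -0.1, "z": 1.1, "wx": 0, "wy": 0, "wz": 0},
    {"grip": 0, "x": 0, "y": -0.1, "z": 1.1, "wx": 0, "wy": 0, "wz": 0},
    {"grip": 0, "x": 0, "y": -0.1, "z": 1.1, "wx": 0, "wy": 0, "wz": 0},
    {"grip": 0, "x": 0, "y": -0.1, "z": 1.1, "wx": 0, "wy": 0, "wz": 0},
    {"grip": 0, "x": 0, "y": -0.1, "z": 1.1, "wx": 0, "wy": 0, "wz": 0},
    {"grip": 0, "x": 0, "y": -0.1, "z": 1.1, "wx": 0, "wy": 0, "wz": 0},
    {"grip": 0, "x": 0, "y": 0, "z": 0, "wx": 0, "wy": 0, "wz": 0}
  ]
}}

```text
t: 3.98
position: [0.6253, -0.0252, 0.0728]
tool_rot: [0.768, -0.098, 0.079, -0.628]
contact_force: [-0.2, 0.1, -0.2]
opening: 0.0003
grasp_force: 0.0
```

Run:
```python
from h import *
show()
cv2.imwrite("pics/w2.png",read_camera("wrist")[:,:,::-1])
# arc: tip radius .175 (contact offset .018 below), cover angle th
for th in(0,.3,.6,.9,1.2,1.5,1.7):
    c,s=np.cos(th),np.sin(th);v=np.array([-.178,-.004]);print(th,np.round([.055+v[0]*c+v[1]*s,.130-v[0]*s+v[1]*c],3))
```

```text
t 3.98 tcp_p mm [-126.8    1.1   72.8] z [ 0.86 -0.47 -0.2 ] y [-0.174  0.097 -0.98 ] j [-0.68  0.85  1.45  1.13  1.74  0.76] F [ 0.2  0.2 -0.2] open 0.0003
0 [-0.123  0.126]
0.3 [-0.116  0.179]
0.6 [-0.094  0.227]
0.9 [-0.059  0.267]
1.2 [-0.013  0.294]
1.5 [0.038 0.307]
1.7 [0.074 0.307]
```

View pics/w2.png

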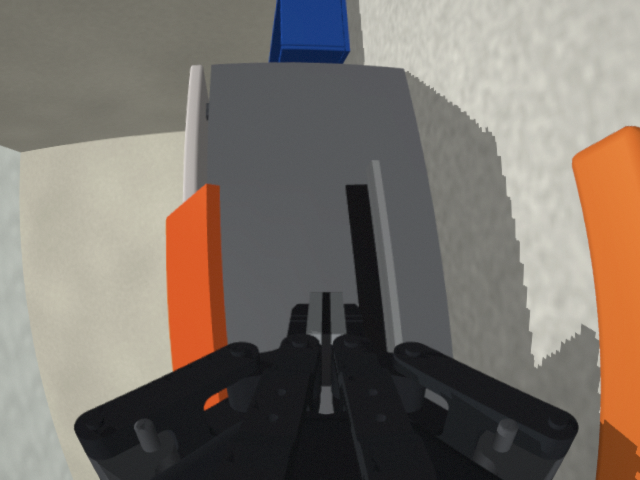

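The finger is under the paddle, whose plate shows at left (195,300). The lip of the paper slot, at (385,250), is clear. Lifting.

Emit:
{"fn": "servo_tool", "kwargs": {
  "rows": [
    {"grip": 0, "x": 0, "y": -0.8, "z": -0.15, "wx": 0, "wy": 0, "wz": 0},
    {"grip": 0, "x": 0, "y": -0.8, "z": -0.15, "wx": 0, "wy": 0, "wz": 0},
    {"grip": 0, "x": 0, "y": -0.8, "z": -0.15, "wx": 0, "wy": 0, "wz": 0},
    {"grip": 0, "x": 0, "y": -0.8, "z": -0.15, "wx": 0, "wy": 0, "wz": 0},
    {"grip": 0, "x": 0, "y": -0.8, "z": -0.15, "wx": 0, "wy": 0, "wz": 0},
    {"grip": 0, "x": 0, "y": -0.8, "z": -0.15, "wx": 0, "wy": 0, "wz": 0},
    {"grip": 0, "x": 0, "y": -0.8, "z": -0.15, "wx": 0, "wy": 0, "wz": 0},
    {"grip": 0, "x": 0, "y": -0.8, "z": -0.15, "wx": 0, "wy": 0, "wz": 0},
    {"grip": 0, "x": 0, "y": -0.8, "z": -0.15, "wx": 0, "wy": 0, "wz": 0},
    {"grip": 0, "x": 0, "y": -0.8, "z": -0.15, "wx": 0, "wy": 0, "wz": 0},
    {"grip": 0, "x": 0, "y": -0.8, "z": -0.15, "wx": 0, "wy": 0, "wz": 0},
    {"grip": 0, "x": 0, "y": 0, "z": 0, "wx": 0, "wy": 0, "wz": 0}
  ]
}}

```text
t: 5.03
position: [0.6262, -0.0264, 0.1641]
tool_rot: [0.769, -0.098, 0.081, -0.627]
contact_force: [-1.3, -0.1, -1.8]
opening: -0.0002
grasp_force: 0.9
```

Run:
```python
from h import *
show()
```

```text
t 5.03 tcp_p mm [-128.3    0.5  164.1] z [ 0.859 -0.472 -0.201] y [-0.176  0.096 -0.98 ] j [-0.69  0.68  1.5   1.15  1.79  0.87] F [ 0.2  1.3 -1.8] open -0.0002
```

Emit:
{"fn": "servo_tool", "kwargs": {
  "rows": [
    {"grip": 0, "x": -0.12, "y": -0.68, "z": 0.08, "wx": 0, "wy": 0, "wz": 0},
    {"grip": 0, "x": -0.12, "y": -0.68, "z": 0.08, "wx": 0, "wy": 0, "wz": 0},
    {"grip": 0, "x": -0.12, "y": -0.68, "z": 0.08, "wx": 0, "wy": 0, "wz": 0},
    {"grip": 0, "x": -0.12, "y": -0.68, "z": 0.08, "wx": 0, "wy": 0, "wz": 0},
    {"grip": 0, "x": -0.12, "y": -0.68, "z": 0.08, "wx": 0, "wy": 0, "wz": 0},
    {"grip": 0, "x": -0.12, "y": -0.68, "z": 0.08, "wx": 0, "wy": 0, "wz": 0},
    {"grip": 0, "x": -0.12, "y": -0.68, "z": 0.08, "wx": 0, "wy": 0, "wz": 0},
    {"grip": 0, "x": -0.12, "y": -0.68, "z": 0.08, "wx": 0, "wy": 0, "wz": 0},
    {"grip": 0, "x": 0, "y": 0, "z": 0, "wx": 0, "wy": 0, "wz": 0}
  ]
}}

```text
t: 5.78
position: [0.6211, -0.0068, 0.2161]
tool_rot: [0.768, -0.098, 0.08, -0.627]
contact_force: [-1.7, -0.6, -2.6]
opening: -0.0001
grasp_force: 1.0
```

Run:
```python
from h import *
show()
a=cv2.resize(read_camera("scene")[120:420,180:500,::-1],(400,375));b=cv2.resize(read_camera("wrist")[:,:,::-1],(400,300))
o=np.zeros((375,800,3),np.uint8);o[:,:400]=a;o[:300,400:]=b;cv2.imwrite("pics/c3.png",o)
```

```text
t 5.78 tcp_p mm [-108.     0.7  216.1] z [ 0.859 -0.471 -0.2  ] y [-0.176  0.096 -0.98 ] j [-0.67  0.56  1.56  1.17  1.8   0.93] F [-0.2  1.8 -2.6] open -0.0001
```

View pics/c3.png

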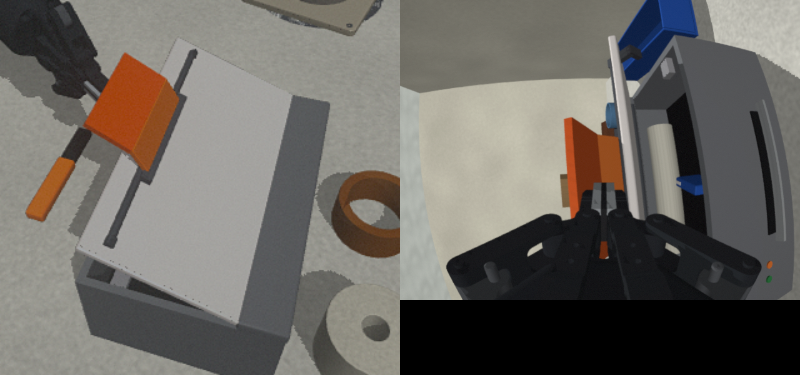

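The cover is about 0.2 rad open and rising with the paddle. Continuing along the arc.

Emit:
{"fn": "servo_tool", "kwargs": {
  "rows": [
    {"grip": 0, "x": -0.21, "y": -0.62, "z": 0.27, "wx": 0, "wy": 0, "wz": 0},
    {"grip": 0, "x": -0.21, "y": -0.62, "z": 0.27, "wx": 0, "wy": 0, "wz": 0},
    {"grip": 0, "x": -0.21, "y": -0.62, "z": 0.27, "wx": 0, "wy": 0, "wz": 0},
    {"grip": 0, "x": -0.21, "y": -0.62, "z": 0.27, "wx": 0, "wy": 0, "wz": 0},
    {"grip": 0, "x": -0.21, "y": -0.62, "z": 0.27, "wx": 0, "wy": 0, "wz": 0},
    {"grip": 0, "x": -0.21, "y": -0.62, "z": 0.27, "wx": 0, "wy": 0, "wz": 0},
    {"grip": 0, "x": -0.21, "y": -0.62, "z": 0.27, "wx": 0, "wy": 0, "wz": 0},
    {"grip": 0, "x": -0.21, "y": -0.62, "z": 0.27, "wx": 0, "wy": 0, "wz": 0},
    {"grip": 0, "x": -0.28, "y": -0.49, "z": 0.41, "wx": 0, "wy": 0, "wz": 0},
    {"grip": 0, "x": -0.28, "y": -0.49, "z": 0.41, "wx": 0, "wy": 0, "wz": 0},
    {"grip": 0, "x": -0.28, "y": -0.49, "z": 0.41, "wx": 0, "wy": 0, "wz": 0},
    {"grip": 0, "x": -0.28, "y": -0.49, "z": 0.41, "wx": 0, "wy": 0, "wz": 0},
    {"grip": 0, "x": 0, "y": 0, "z": 0, "wx": 0, "wy": 0, "wz": 0}
  ]
}}

```text
t: 6.97
position: [0.6068, 0.0501, 0.2759]
tool_rot: [0.768, -0.098, 0.08, -0.627]
contact_force: [0.7, -2.1, 0.6]
opening: -0.0002
grasp_force: 0.7
```

Run:
```python
from h import *
show()
a=cv2.resize(read_camera("scene")[60:420,140:500,::-1],(400,400));b=cv2.resize(read_camera("wrist")[:,:,::-1],(400,300))
o=np.zeros((400,800,3),np.uint8);o[:,:400]=a;o[:300,400:]=b;cv2.imwrite("pics/c4.png",o)
```

```text
t 6.97 tcp_p mm [-49.3   0.7 275.9] z [ 0.859 -0.471 -0.2  ] y [-0.175  0.096 -0.98 ] j [-0.61  0.37  1.69  1.22  1.78  1.01] F [-2.2 -0.1  0.6] open -0.0002
```

View pics/c4.png

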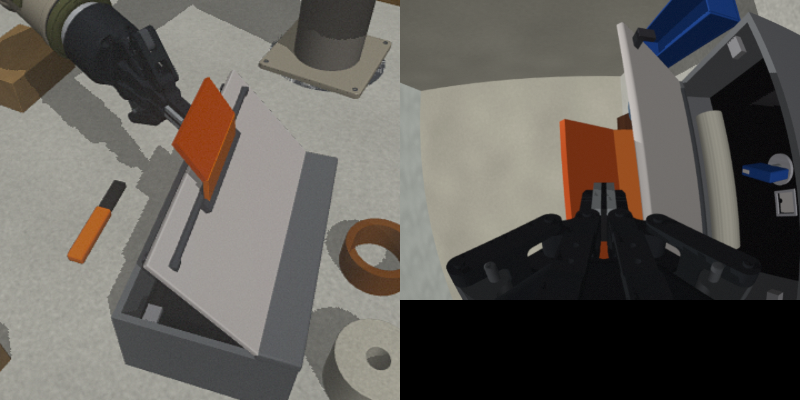

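Emit:
{"fn": "servo_tool", "kwargs": {
  "rows": [
    {"grip": 0, "x": -0.29, "y": -0.4, "z": 0.45, "wx": 0, "wy": 0, "wz": 0},
    {"grip": 0, "x": -0.29, "y": -0.4, "z": 0.45, "wx": 0, "wy": 0, "wz": 0},
    {"grip": 0, "x": -0.29, "y": -0.4, "z": 0.45, "wx": 0, "wy": 0, "wz": 0},
    {"grip": 0, "x": -0.29, "y": -0.4, "z": 0.45, "wx": 0, "wy": 0, "wz": 0},
    {"grip": 0, "x": -0.29, "y": -0.4, "z": 0.45, "wx": 0, "wy": 0, "wz": 0},
    {"grip": 0, "x": -0.29, "y": -0.4, "z": 0.45, "wx": 0, "wy": 0, "wz": 0},
    {"grip": 0, "x": -0.29, "y": -0.4, "z": 0.45, "wx": 0, "wy": 0, "wz": 0},
    {"grip": 0, "x": -0.29, "y": -0.4, "z": 0.45, "wx": 0, "wy": 0, "wz": 0},
    {"grip": 0, "x": -0.31, "y": -0.22, "z": 0.54, "wx": 0, "wy": 0, "wz": 0},
    {"grip": 0, "x": -0.31, "y": -0.22, "z": 0.54, "wx": 0, "wy": 0, "wz": 0},
    {"grip": 0, "x": -0.31, "y": -0.22, "z": 0.54, "wx": 0, "wy": 0, "wz": 0},
    {"grip": 0, "x": -0.31, "y": -0.22, "z": 0.54, "wx": 0, "wy": 0, "wz": 0},
    {"grip": 0, "x": -0.31, "y": -0.22, "z": 0.54, "wx": 0, "wy": 0, "wz": 0},
    {"grip": 0, "x": -0.31, "y": -0.22, "z": 0.54, "wx": 0, "wy": 0, "wz": 0},
    {"grip": 0, "x": -0.31, "y": -0.22, "z": 0.54, "wx": 0, "wy": 0, "wz": 0},
    {"grip": 0, "x": -0.31, "y": -0.22, "z": 0.54, "wx": 0, "wy": 0, "wz": 0},
    {"grip": 0, "x": 0, "y": 0, "z": 0, "wx": 0, "wy": 0, "wz": 0}
  ]
}}

```text
t: 8.48
position: [0.582, 0.1473, 0.3075]
tool_rot: [0.768, -0.099, 0.08, -0.627]
contact_force: [0.3, -1.8, 0.1]
opening: 0.0002
grasp_force: 0.6
```

Run:
```python
from h import *
show()
a=cv2.resize(read_camera("scene")[60:420,140:500,::-1],(400,400));b=cv2.resize(read_camera("wrist")[:,:,::-1],(400,300))
o=np.zeros((400,800,3),np.uint8);o[:,:400]=a;o[:300,400:]=b;cv2.imwrite("pics/c5.png",o)
```

```text
t 8.48 tcp_p mm [ 51.    0.9 307.5] z [ 0.859 -0.471 -0.2  ] y [-0.175  0.097 -0.98 ] j [-0.48  0.16  1.87  1.29  1.68  1.07] F [-1.8  0.2  0.1] open 0.0002
```

View pics/c5.png

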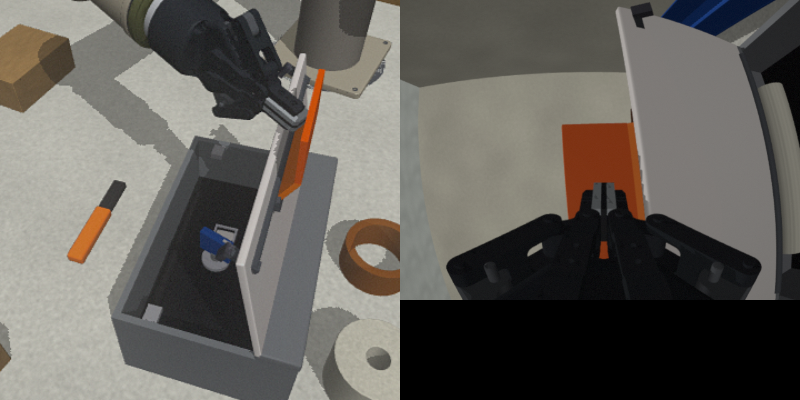

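Emit:
{"fn": "servo_tool", "kwargs": {
  "rows": [
    {"grip": 0, "x": -0.29, "y": -0.04, "z": 0.53, "wx": 0, "wy": 0, "wz": 0},
    {"grip": 0, "x": -0.29, "y": -0.04, "z": 0.53, "wx": 0, "wy": 0, "wz": 0},
    {"grip": 0, "x": -0.29, "y": -0.04, "z": 0.53, "wx": 0, "wy": 0, "wz": 0},
    {"grip": 0, "x": -0.29, "y": -0.04, "z": 0.53, "wx": 0, "wy": 0, "wz": 0},
    {"grip": 0, "x": -0.29, "y": -0.04, "z": 0.53, "wx": 0, "wy": 0, "wz": 0},
    {"grip": 0, "x": -0.29, "y": -0.04, "z": 0.53, "wx": 0, "wy": 0, "wz": 0},
    {"grip": 0, "x": -0.29, "y": -0.04, "z": 0.53, "wx": 0, "wy": 0, "wz": 0},
    {"grip": 0, "x": -0.29, "y": -0.04, "z": 0.53, "wx": 0, "wy": 0, "wz": 0},
    {"grip": 0, "x": -0.29, "y": -0.04, "z": 0.53, "wx": 0, "wy": 0, "wz": 0},
    {"grip": 0, "x": -0.29, "y": -0.04, "z": 0.53, "wx": 0, "wy": 0, "wz": 0},
    {"grip": 0, "x": -0.29, "y": -0.04, "z": 0.53, "wx": 0, "wy": 0, "wz": 0},
    {"grip": 0, "x": -0.29, "y": -0.04, "z": 0.53, "wx": 0, "wy": 0, "wz": 0},
    {"grip": 0, "x": 0, "y": 0, "z": 0, "wx": 0, "wy": 0, "wz": 0}
  ]
}}

```text
t: 9.67
position: [0.5642, 0.2172, 0.2994]
tool_rot: [0.768, -0.099, 0.08, -0.627]
contact_force: [0.8, -1.4, 0.6]
opening: 0.0002
grasp_force: 0.5
```

Run:
```python
from h import *
show()
a=read_camera("scene")[60:420,140:540,::-1]
cv2.imwrite("pics/c6.png",cv2.resize(a,None,fx=1.6,fy=1.6))
for th in(1.4,1.57,1.7,1.85):  # cover front corners underside at angle th, in crop px
    c,s=np.cos(th),np.sin(th);P=[[.055-.157*c,y,.13+.157*s] for y in(.15,-.15)]
    print(th,np.round((proj("scene",w(P,POSE))-[140,60])*1.6,0).tolist())
```

```text
t 9.67 tcp_p mm [123.1   1.1 299.4] z [ 0.859 -0.471 -0.2  ] y [-0.175  0.097 -0.98 ] j [-0.37  0.08  1.98  1.34  1.58  1.07] F [-1.6 -0.4  0.6] open 0.0002
1.4 [[432.0, 76.0], [339.0, 381.0]]
1.57 [[466.0, 79.0], [389.0, 392.0]]
1.7 [[492.0, 85.0], [427.0, 403.0]]
1.85 [[521.0, 95.0], [471.0, 419.0]]
```

View pics/c6.png

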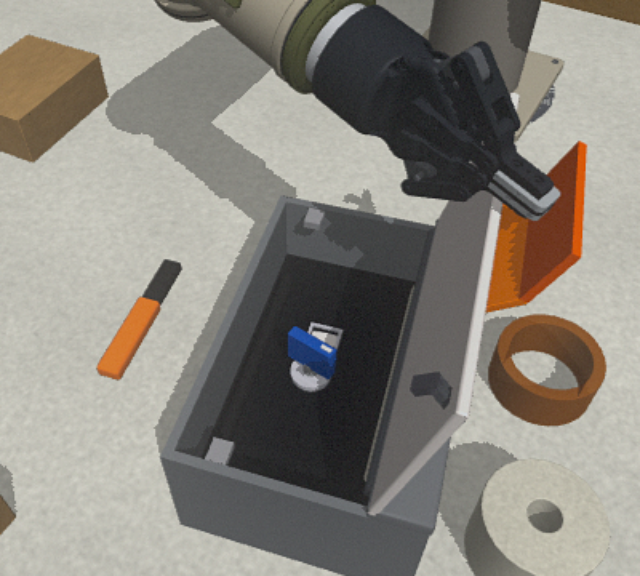

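The cover leans back at about 1.8 rad (its near front corner is at crop pixel (463,413)). I'll withdraw and prepare the pose over the knob.

Run:
```python
from h import *
m=camera_model("wrist");s,R,Rp,p=here()
C=-np.array(m["R"]).T@m["t"];print("cam in tool cm",np.round(R.inv().apply(C-s["position"])*100,1))
go([-.06,.06,.33],[0,0,-1],[0,-1,0])
```

```text
cam in tool cm [  7.3  -0.  -14.2]
turn deg [-46.9 -79.1 -96.9] shift before turn cm [  3.6    0.78 -19.09] after turn [-18.27  -5.9   -3.04]
```

Emit:
{"fn": "servo_tool", "kwargs": {
  "rows": [
    {"grip": 0, "x": 0, "y": -0.8, "z": -0.2, "wx": 0, "wy": 0, "wz": 0},
    {"grip": 0, "x": 0, "y": -0.8, "z": -0.3, "wx": 0, "wy": 0, "wz": 0},
    {"grip": 0, "x": 0, "y": -0.8, "z": -0.5, "wx": 0, "wy": 0, "wz": 0},
    {"grip": 0, "x": 0, "y": -0.2, "z": -1, "wx": 0, "wy": 0, "wz": 0},
    {"grip": 0, "x": 0, "y": 0, "z": -1.7, "wx": 0, "wy": 0, "wz": 0},
    {"grip": 0, "x": 0, "y": 0, "z": -2, "wx": 0, "wy": 0, "wz": 0},
    {"grip": 0, "x": 0, "y": 0, "z": -2, "wx": 0, "wy": 0, "wz": 0},
    {"grip": 0, "x": 0, "y": 0, "z": -2, "wx": 0, "wy": 0, "wz": 0},
    {"grip": 0, "x": 0, "y": 0, "z": -2, "wx": 0, "wy": 0, "wz": 0},
    {"grip": 0, "x": 0, "y": 0, "z": -2, "wx": 0, "wy": 0, "wz": 0},
    {"grip": 0, "x": 0, "y": 0, "z": -2, "wx": 0, "wy": 0, "wz": 0},
    {"grip": 0, "x": 0, "y": 0, "z": -2, "wx": 0, "wy": 0, "wz": 0},
    {"grip": 0, "x": 0, "y": 0, "z": 0, "wx": 0, "wy": 0, "wz": 0}
  ]
}}

```text
t: 10.8
position: [0.5224, 0.0497, 0.3618]
tool_rot: [0.769, -0.099, 0.082, -0.627]
contact_force: [0.5, -0.7, 0.6]
opening: 0.0001
grasp_force: 0.0
```

Run:
```python
from h import *
show()
go([-.06,.06,.33],[0,0,-1],[-.42,-.906,0])
```

```text
t 10.8 tcp_p mm [-29.   82.6 361.8] z [ 0.857 -0.474 -0.201] y [-0.177  0.096 -0.98 ] j [-0.7   0.06  1.86  1.21  1.9   1.11] F [-0.8 -0.3  0.6] open 0.0001
turn deg [-58.9 -63.3 -77.6] shift before turn cm [ 3.47  3.44 -0.94] after turn [-1.86  3.35  3.18]
```

Emit:
{"fn": "servo_tool", "kwargs": {
  "rows": [
    {"grip": 1, "x": 0, "y": 0, "z": 0, "wx": -3.27, "wy": -3.52, "wz": -4.31},
    {"grip": 1, "x": 0, "y": 0, "z": 0, "wx": -3.27, "wy": -3.52, "wz": -4.31},
    {"grip": 1, "x": 0, "y": 0, "z": 0, "wx": -3.27, "wy": -3.52, "wz": -4.31},
    {"grip": 1, "x": 0, "y": 0, "z": 0, "wx": -3.27, "wy": -3.52, "wz": -4.31},
    {"grip": 1, "x": 0, "y": 0, "z": 0, "wx": -3.27, "wy": -3.52, "wz": -4.31},
    {"grip": 1, "x": 0, "y": 0, "z": 0, "wx": -3.27, "wy": -3.52, "wz": -4.31},
    {"grip": 1, "x": 0, "y": 0, "z": 0, "wx": -3.27, "wy": -3.52, "wz": -4.31},
    {"grip": 1, "x": 0, "y": 0, "z": 0, "wx": -3.27, "wy": -3.52, "wz": -4.31},
    {"grip": 1, "x": 0, "y": 0, "z": 0, "wx": -3.27, "wy": -3.52, "wz": -4.31},
    {"grip": 1, "x": 0, "y": 0, "z": 0, "wx": -3.27, "wy": -3.52, "wz": -4.31},
    {"grip": 1, "x": 0, "y": 0, "z": 0, "wx": -3.27, "wy": -3.52, "wz": -4.31},
    {"grip": 1, "x": 0, "y": 0, "z": 0, "wx": -3.27, "wy": -3.52, "wz": -4.31},
    {"grip": 1, "x": 0, "y": 0, "z": 0, "wx": -3.27, "wy": -3.52, "wz": -4.31},
    {"grip": 1, "x": 0, "y": 0, "z": 0, "wx": -3.27, "wy": -3.52, "wz": -4.31},
    {"grip": 1, "x": 0, "y": 0, "z": 0, "wx": -3.27, "wy": -3.52, "wz": -4.31},
    {"grip": 1, "x": 0, "y": 0, "z": 0, "wx": -3.27, "wy": -3.52, "wz": -4.31},
    {"grip": 1, "x": 0, "y": 0, "z": 0, "wx": -3.27, "wy": -3.52, "wz": -4.31},
    {"grip": 1, "x": 0, "y": 0, "z": 0, "wx": -3.27, "wy": -3.52, "wz": -4.31},
    {"grip": 1, "x": 0, "y": 0, "z": 0, "wx": 0, "wy": 0, "wz": 0}
  ]
}}

```text
t: 12.38
position: [0.522, 0.0548, 0.362]
tool_rot: [0.767, 0.642, 0.0, 0.001]
contact_force: [-2.0, 0.5, 0.4]
opening: 0.0853
grasp_force: 0.0
```

Run:
```python
from h import *
show()
m=camera_model("wrist");im=read_camera("wrist");K=m["K"]
cv2.imwrite("pics/w7.png",im[:,:,::-1])
X=w([[-.025,0,.104],[-.025,.042,.05],[-.048,0,.104],[-.002,0,.104]],POSE)
c=X@np.array(m["R"]).T+m["t"]
print(np.round(cv2.fisheye.projectPoints(c[:,None,:],np.zeros(3),np.zeros(3),K,np.zeros(4))[0][:,0],1).tolist())
go([-.025,0,.2],[0,0,-1],[-.42,-.906,0])
```

```text
t 12.38 tcp_p mm [-24.   81.7 362. ] z [-0.002 -0.002 -1.   ] y [-0.412 -0.911  0.002] j [ 0.01 -0.09  1.48 -0.    1.75  0.18] F [1.  1.8 0.4] open 0.0853
[[394.3, 172.6], [355.3, 181.4], [402.1, 191.7], [386.3, 153.3]]
turn deg [-0.1 -0.1  0.3] shift before turn cm [ 3.29  7.52 16.15] after turn [ 3.36  7.48 16.15]
```

View pics/w7.png

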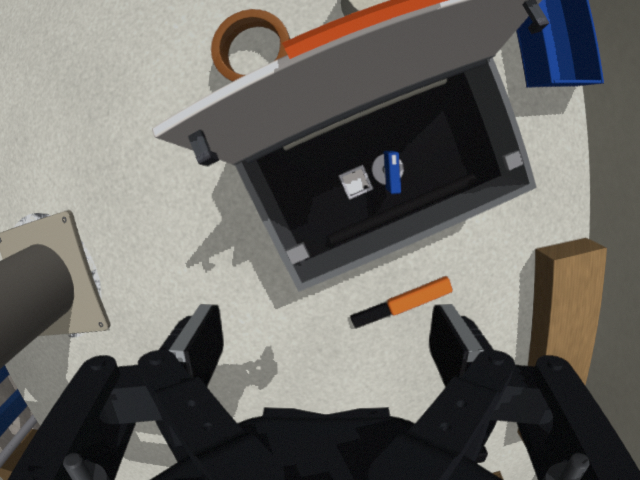

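The knob is at (394,172) as predicted, but the bar's angle differs from dial 0. I'll zoom in.

Run:
```python
import cv2
a=cv2.imread("pics/w7.png")[135:215,325:425];cv2.imwrite("pics/w7c.png",cv2.resize(a,(800,640)[:2],interpolation=cv2.INTER_CUBIC)[:600])
```

```text
(no output)
```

View pics/w7c.png

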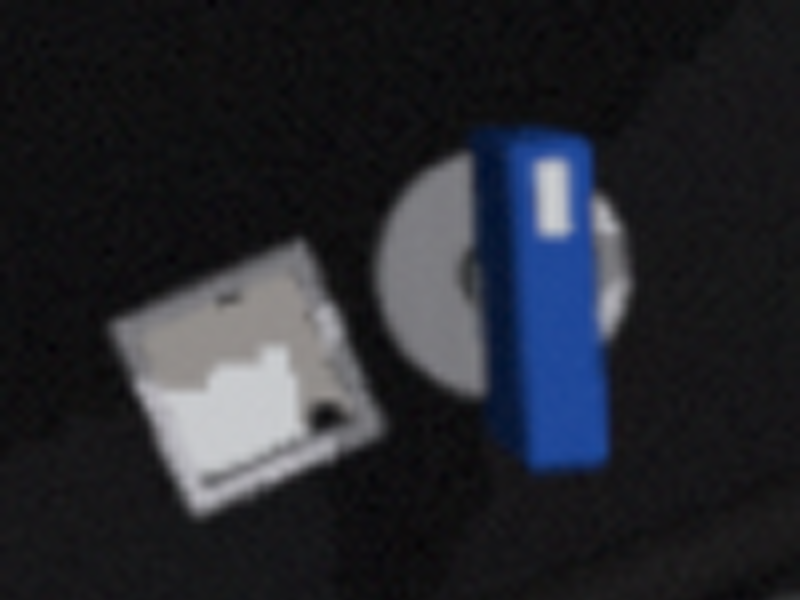

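```bash
cat >> h.py <<'E'
def unproj(px,z):
    m=camera_model("wrist");R=np.array(m["R"]);C=-R.T@m["t"]
    q=cv2.fisheye.undistortPoints(np.array(px,float)[:,None,:],m["K"],np.zeros(4))[:,0]
    d=np.c_[q,np.ones(len(q))]@R;X=C+d*((z-C[2])/d[:,2])[:,None]
    x,y,a=POSE;return Ro.from_euler("z",a).inv().apply(X-[x,y,0])
E
python3 - <<'E'
from h import *
e=unproj([[393.8,151.9],[396.3,193.3]],.104);d=e[0]-e[1]
print(np.round(e*1000,1),np.hypot(*d[:2]),"dial",-np.arctan2(d[1],d[0]))
E
```

```text
[[ -3.2  -7.5 104. ]
 [-46.3   7.6 104. ]] 0.0457306040508082 dial 0.3367542785720696
```

Emit:
{"fn": "servo_tool", "kwargs": {
  "rows": [
    {"grip": 1, "x": 0.47, "y": 1.07, "z": 1.4, "wx": 0, "wy": 0, "wz": 0},
    {"grip": 1, "x": 0.47, "y": 1.07, "z": 1.4, "wx": 0, "wy": 0, "wz": 0},
    {"grip": 1, "x": 0.47, "y": 1.07, "z": 1.4, "wx": 0, "wy": 0, "wz": 0},
    {"grip": 1, "x": 0.47, "y": 1.07, "z": 1.4, "wx": 0, "wy": 0, "wz": 0},
    {"grip": 1, "x": 0.47, "y": 1.07, "z": 1.4, "wx": 0, "wy": 0, "wz": 0},
    {"grip": 1, "x": 0.47, "y": 1.07, "z": 1.4, "wx": 0, "wy": 0, "wz": 0},
    {"grip": 1, "x": 0.47, "y": 1.07, "z": 1.4, "wx": 0, "wy": 0, "wz": 0},
    {"grip": 1, "x": 0, "y": 0, "z": 1, "wx": 0, "wy": 0, "wz": 0},
    {"grip": 1, "x": 0, "y": 0, "z": 1, "wx": 0, "wy": 0, "wz": 0},
    {"grip": 1, "x": 0, "y": 0, "z": 1, "wx": 0, "wy": 0, "wz": 0},
    {"grip": 1, "x": 0, "y": 0, "z": 1, "wx": 0, "wy": 0, "wz": 0},
    {"grip": 1, "x": 0, "y": 0, "z": 0, "wx": 0, "wy": 0, "wz": 0}
  ]
}}

```text
t: 13.43
position: [0.6003, 0.0718, 0.2197]
tool_rot: [0.769, 0.639, -0.002, -0.003]
contact_force: [0.3, -0.3, -0.9]
opening: 0.0852
grasp_force: 0.0
```

Run:
```python
from h import *
show();go([-.025,0,.072],[0,0,-1],[-.42,-.906,0])
im=read_camera("wrist")
cv2.imwrite("pics/w8.png",im[:,:,::-1])
```

```text
t 13.43 tcp_p mm [-26.6   1.6 219.7] z [ 0.004  0.005 -1.   ] y [-0.419 -0.908 -0.006] j [0.03 0.15 1.48 0.   1.51 0.22] F [-0.3 -0.2 -0.9] open 0.0852
turn deg [-0.4 -0.1  0.1] shift before turn cm [ 0.2   0.17 14.77] after turn [ 0.22  0.08 14.77]
```

View pics/w8.png

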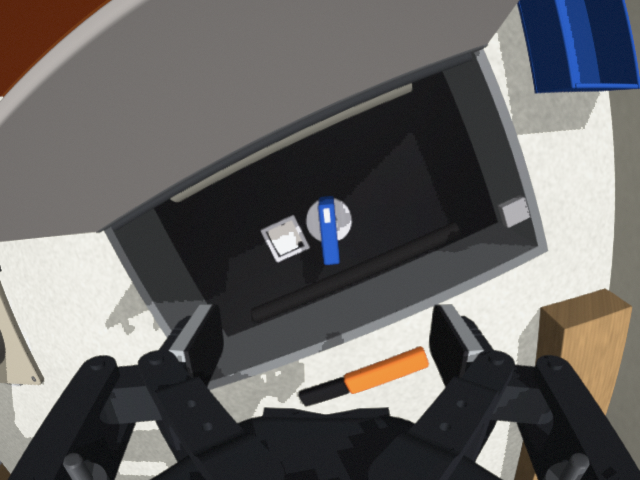

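The knob is centred under the gripper (bar from (326,198) to (332,264)), and the dial is at about 0.34. Descending.

Emit:
{"fn": "servo_tool", "kwargs": {
  "rows": [
    {"grip": 1, "x": 0.1, "y": 0.05, "z": 1.4, "wx": 0, "wy": 0, "wz": 0},
    {"grip": 1, "x": 0.1, "y": 0.05, "z": 1.4, "wx": 0, "wy": 0, "wz": 0},
    {"grip": 1, "x": 0, "y": 0, "z": 1.4, "wx": 0, "wy": 0, "wz": 0},
    {"grip": 1, "x": 0, "y": 0, "z": 1.4, "wx": 0, "wy": 0, "wz": 0},
    {"grip": 1, "x": 0, "y": 0, "z": 1.4, "wx": 0, "wy": 0, "wz": 0},
    {"grip": 1, "x": 0, "y": 0, "z": 1.2, "wx": 0, "wy": 0, "wz": 0},
    {"grip": 1, "x": 0, "y": 0, "z": 1.2, "wx": 0, "wy": 0, "wz": 0},
    {"grip": 1, "x": 0, "y": 0, "z": 1.2, "wx": 0, "wy": 0, "wz": 0},
    {"grip": 1, "x": 0, "y": 0, "z": 0, "wx": 0, "wy": 0, "wz": 0}
  ]
}}

```text
t: 14.23
position: [0.601, 0.0741, 0.1126]
tool_rot: [0.769, 0.639, -0.002, -0.003]
contact_force: [0.3, 0.0, -1.0]
opening: 0.0854
grasp_force: 0.0
```

Run:
```python
from h import *
show();go([-.025,0,.072],[0,0,-1],[-.33,-.943,0])
```

```text
t 14.23 tcp_p mm [-24.6   0.4 112.6] z [ 0.004  0.006 -1.   ] y [-0.418 -0.908 -0.007] j [0.04 0.24 1.59 0.   1.32 0.22] F [-0.  -0.3 -1. ] open 0.0854
turn deg [-0.4 -0.  -5.4] shift before turn cm [-0.02  0.08  4.06] after turn [-0.02  0.05  4.06]
```

Well clear; go down, align −5.4°, and close gently.

Emit:
{"fn": "servo_tool", "kwargs": {
  "grip_force": 30,
  "rows": [
    {"grip": 1, "x": 0, "y": 0.05, "z": 1, "wx": -0.4, "wy": 0, "wz": -5.4},
    {"grip": 1, "x": 0, "y": 0, "z": 1, "wx": 0, "wy": 0, "wz": 0},
    {"grip": 1, "x": 0, "y": 0, "z": 1, "wx": 0, "wy": 0, "wz": 0},
    {"grip": 1, "x": 0, "y": 0, "z": 1, "wx": 0, "wy": 0, "wz": 0},
    {"grip": 0, "x": 0, "y": 0, "z": 0, "wx": 0, "wy": 0, "wz": 0},
    {"grip": 0, "x": 0, "y": 0, "z": 0, "wx": 0, "wy": 0, "wz": 0},
    {"grip": 0, "x": 0, "y": 0, "z": 0, "wx": 0, "wy": 0, "wz": 0},
    {"grip": 0, "x": 0, "y": 0, "z": 0, "wx": 0, "wy": 0, "wz": 0},
    {"grip": 0, "x": 0, "y": 0, "z": 0, "wx": 0, "wy": 0, "wz": 0},
    {"grip": 0, "x": 0, "y": 0, "z": 0, "wx": 0, "wy": 0, "wz": 0},
    {"grip": 0, "x": 0, "y": 0, "z": 0, "wx": 0, "wy": 0, "wz": 0},
    {"grip": 0, "x": 0, "y": 0, "z": 0, "wx": 0, "wy": 0, "wz": 0},
    {"grip": 0, "x": 0, "y": 0, "z": 0, "wx": 0, "wy": 0, "wz": 0}
  ]
}}

```text
t: 15.32
position: [0.6021, 0.0743, 0.077]
tool_rot: [0.738, 0.675, 0.001, 0.0]
contact_force: [-11.3, 0.2, 10.0]
opening: 0.0117
grasp_force: 31.3
```

Run:
```python
from h import *
show();a=1.8
go([-.025,0,.072],[0,0,-1],[-np.sin(a),-np.cos(a),0])
```

```text
t 15.32 tcp_p mm [-24.7  -0.8  77. ] z [ 0.001 -0.002 -1.   ] y [-0.33  -0.944  0.002] j [0.04 0.27 1.62 0.   1.25 0.13] F [ 2.9 10.9 10. ] open 0.0117
turn deg [ 0.  -0.1 83.8] shift before turn cm [-0.06 -0.06  0.5 ] after turn [-0.07  0.05  0.5 ]
```

The grip holds at an opening of 11.7 mm. I'll relax the contact offset slightly and then turn.

Emit:
{"fn": "servo_tool", "kwargs": {
  "rows": [
    {"grip": 0, "x": 0, "y": -0.1, "z": -0.4, "wx": 0, "wy": 0, "wz": 0},
    {"grip": 0, "x": 0, "y": 0, "z": 0, "wx": 0, "wy": 0, "wz": 0},
    {"grip": 0, "x": 0, "y": 0, "z": 0, "wx": 0, "wy": 0, "wz": 5},
    {"grip": 0, "x": 0, "y": 0, "z": 0, "wx": 0, "wy": 0, "wz": 5},
    {"grip": 0, "x": 0, "y": 0, "z": 0, "wx": 0, "wy": 0, "wz": 5},
    {"grip": 0, "x": 0, "y": 0, "z": 0, "wx": 0, "wy": 0, "wz": 5},
    {"grip": 0, "x": 0, "y": 0, "z": 0, "wx": 0, "wy": 0, "wz": 0}
  ]
}}

```text
t: 15.9
position: [0.6021, 0.0742, 0.0777]
tool_rot: [0.846, 0.534, 0.002, 0.0]
contact_force: [11.1, 1.2, -19.3]
opening: 0.0113
grasp_force: 32.8
```

Run:
```python
from h import *
show();a=1.8
go([-.025,0,.072],[0,0,-1],[-np.sin(a),-np.cos(a),0])
```

```text
t 15.9 tcp_p mm [-24.8  -0.7  77.7] z [ 0.    -0.004 -1.   ] y [-0.638 -0.77   0.003] j [0.04 0.27 1.62 0.   1.25 0.48] F [ -1.5 -11.1 -19.3] open 0.0113
turn deg [ 0.1 -0.2 63.5] shift before turn cm [-0.06 -0.04  0.57] after turn [-0.06  0.04  0.57]
```

Emit:
{"fn": "servo_tool", "kwargs": {
  "rows": [
    {"grip": 0, "x": 0.03, "y": 0.04, "z": 0.25, "wx": 0, "wy": 0, "wz": 0},
    {"grip": 0, "x": 0, "y": 0, "z": 0, "wx": 0, "wy": 0, "wz": 5},
    {"grip": 0, "x": 0, "y": 0, "z": 0, "wx": 0, "wy": 0, "wz": 5},
    {"grip": 0, "x": 0, "y": 0, "z": 0, "wx": 0, "wy": 0, "wz": 5},
    {"grip": 0, "x": 0, "y": 0, "z": 0, "wx": 0, "wy": 0, "wz": 5},
    {"grip": 0, "x": 0, "y": 0, "z": 0, "wx": 0, "wy": 0, "wz": 5},
    {"grip": 0, "x": 0, "y": 0, "z": 0, "wx": 0, "wy": 0, "wz": 5},
    {"grip": 0, "x": 0, "y": 0, "z": 0, "wx": 0, "wy": 0, "wz": 5},
    {"grip": 0, "x": 0, "y": 0, "z": 0, "wx": 0, "wy": 0, "wz": 5},
    {"grip": 0, "x": 0, "y": 0, "z": 0, "wx": 0, "wy": 0, "wz": 5},
    {"grip": 0, "x": 0, "y": 0, "z": 0, "wx": 0, "wy": 0, "wz": 5},
    {"grip": 0, "x": 0, "y": 0, "z": 0, "wx": 0, "wy": 0, "wz": 5},
    {"grip": 0, "x": 0, "y": 0, "z": 0, "wx": 0, "wy": 0, "wz": 5},
    {"grip": 0, "x": 0, "y": 0, "z": 0, "wx": 0, "wy": 0, "wz": 3},
    {"grip": 0, "x": 0, "y": 0, "z": 0, "wx": 0, "wy": 0, "wz": 0},
    {"grip": 0, "x": 0, "y": 0, "z": 0, "wx": 0, "wy": 0, "wz": 0}
  ]
}}

```text
t: 17.23
position: [0.6029, 0.0734, 0.0776]
tool_rot: [1.0, 0.017, 0.002, 0.0]
contact_force: [0.8, -6.1, -3.2]
opening: 0.0114
grasp_force: 35.2
```

Run:
```python
from h import *
show();a=1.8
go([-.025,0,.072],[0,0,-1],[-np.sin(a),-np.cos(a),0])
```

```text
t 17.23 tcp_p mm [-25.8  -1.3  77.6] z [-0.001 -0.004 -1.   ] y [-0.977  0.212  0.   ] j [ 0.04  0.27  1.62 -0.    1.25  1.57] F [-6.1  0.7 -3.2] open 0.0114
turn deg [ 0.  -0.3  0.9] shift before turn cm [-0.15 -0.05  0.56] after turn [-0.15 -0.05  0.56]
```

Emit:
{"fn": "servo_tool", "kwargs": {
  "rows": [
    {"grip": 0, "x": 0, "y": 0, "z": 0, "wx": 0, "wy": 0, "wz": 0.9},
    {"grip": 0, "x": 0, "y": 0, "z": 0, "wx": 0, "wy": 0, "wz": 0},
    {"grip": 0.5, "x": 0, "y": 0, "z": 0, "wx": 0, "wy": 0, "wz": 0},
    {"grip": 0.5, "x": 0, "y": 0, "z": 0, "wx": 0, "wy": 0, "wz": 0},
    {"grip": 0.5, "x": 0, "y": 0, "z": 0, "wx": 0, "wy": 0, "wz": 0},
    {"grip": 0.5, "x": 0, "y": 0, "z": 0, "wx": 0, "wy": 0, "wz": 0},
    {"grip": 0.5, "x": 0, "y": 0, "z": 0, "wx": 0, "wy": 0, "wz": 0},
    {"grip": 0.5, "x": 0, "y": 0, "z": -0.7, "wx": 0, "wy": 0, "wz": 0},
    {"grip": 0.5, "x": 0, "y": 0, "z": -1, "wx": 0, "wy": 0, "wz": 0},
    {"grip": 0.5, "x": 0, "y": 0, "z": -1.3, "wx": 0, "wy": 0, "wz": 0},
    {"grip": 0.5, "x": 0, "y": 0, "z": -1.5, "wx": 0, "wy": 0, "wz": 0},
    {"grip": 0.5, "x": 0, "y": 0, "z": -1.5, "wx": 0, "wy": 0, "wz": 0},
    {"grip": 0.5, "x": 0, "y": 0, "z": -1.5, "wx": 0, "wy": 0, "wz": 0},
    {"grip": 0.5, "x": 0, "y": 0, "z": -1.5, "wx": 0, "wy": 0, "wz": 0},
    {"grip": 0.5, "x": -0.6, "y": 0, "z": -1.5, "wx": 0, "wy": 0, "wz": 0},
    {"grip": 0.5, "x": -0.6, "y": 0, "z": -1.5, "wx": 0, "wy": 0, "wz": 0},
    {"grip": 0.5, "x": -0.6, "y": 0, "z": -1.5, "wx": 0, "wy": 0, "wz": 0},
    {"grip": 0.5, "x": -0.6, "y": 0, "z": -0.7, "wx": 0, "wy": 0, "wz": 0},
    {"grip": 0.5, "x": 0, "y": 0, "z": 0, "wx": 0, "wy": 0, "wz": 0},
    {"grip": 0.5, "x": 0, "y": 0, "z": 0, "wx": 0, "wy": 0, "wz": 0}
  ]
}}

```text
t: 18.9
position: [0.5786, 0.0738, 0.2206]
tool_rot: [1.0, 0.008, 0.003, -0.001]
contact_force: [-0.1, 0.1, -0.1]
opening: 0.0427
grasp_force: 0.0
```

Run:
```python
from h import *
show()
X=w([[-.025,.042,.05],[-.025,0,.104]],POSE);m=camera_model("wrist");im=read_camera("wrist")[:,:,::-1]
c=X@np.array(m["R"]).T+m["t"];p=cv2.fisheye.projectPoints(c[:,None,:],np.zeros(3),np.zeros(3),m["K"],np.zeros(4))[0][:,0];print(p)
u,v=p.mean(0).astype(int);a=im[max(v-50,0):v+50,u-50:u+50]
b=cv2.resize(read_camera("scene")[60:420,140:500,::-1],(400,400))
print("crop origin",u-50,max(v-50,0));o=np.zeros((400,800,3),np.uint8);a=cv2.resize(a,(400,400),interpolation=cv2.INTER_CUBIC);o[:,:400]=a;o[:,400:]=b
cv2.imwrite("pics/w9.png",o);cv2.imwrite("pics/w9full.png",im)
```

```text
t 18.9 tcp_p mm [-19.5  22.2 220.6] z [-0.    -0.007 -1.   ] y [-0.974  0.228 -0.001] j [0.04 0.08 1.56 0.   1.49 1.59] F [ 0.1  0.1 -0.1] open 0.0427
[[337.68622673 240.59151353]
 [326.92745931 206.39306584]]
crop origin 282 173
```

View pics/w9.png

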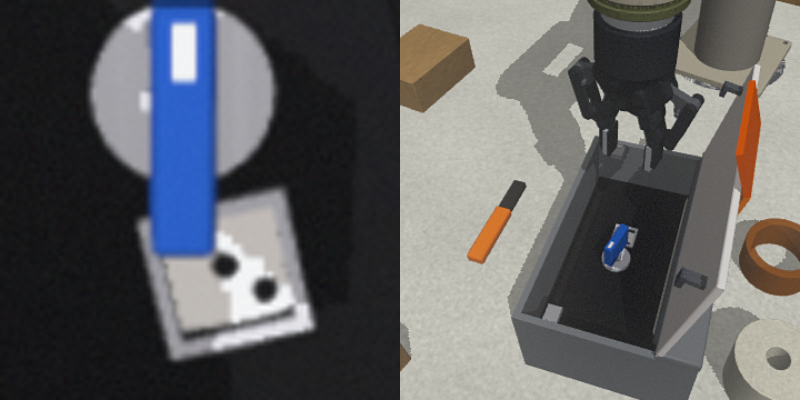

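The middle dot is at about (338,239) and the window frame's centre at about (339,241). The dots run in a diagonal, with the third hidden under the bar's near end, so three dots are centred to under 1 mm tangentially. The cover is standing open and the gripper is clear of everything. Handing in.

```bash
python3 -c "
from bench import *
print(job_done())"
```

```text
the job is handed in; nothing more can be done
None
```

I handed the job in at about 19 s: the cover stands open leaning back at about 1.8 rad, and the dial is at 1.80 with the middle dot centred to under 1 mm (the third is hidden under the knob bar), gripper clear, nothing else seen to move; I viewed 12 pictures, two over your limit of 10.

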